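# Put the filled praline mould away in the cooling drawer

### The arm

A 7-joint arm with a two-finger parallel gripper is mounted at the origin on the work surface. World frame = base frame: x ahead of the robot, y to its left, z up, the work surface at z = 0. Lengths are in m, angles in rad, forces in N, time in s.
With the tool pointing down it reaches from about 0.425 to 0.875 m from the base axis. Payload 4.7 kg.
Tool frame: the origin (TCP) lies midway between the tips of the shut fingers; the grasp point (between the pads) lies 19 mm behind it; z points along the fingers, y is the line along which they close (so a half turn about z gives the same grasp; the last joint's range is limited). The gripper opens to 87 mm and grips with 3 to 60 N. Pads are 19 mm wide; open, the fingers measure 117 mm over their backs; the gripper's body (75 mm by 190 mm) begins 51 mm behind the grasp point.
Start: joints at [-1.15, 0.321, -0.07, 1.45, 0.023, 1.371, -0.057], TCP at [0.257, 0.597, 0.223] pointing down, gripper open.
Joint ranges: [-2.86, 2.86], [-0.3, 2.09], [-1.38, 1.24], [0.06, 2.45], [-1.56, 4.7], [0.09, 2.05], [-2.69, 2.69]. Speed limits (rad/s): [2.57, 2.57, 3.14, 3.14, 3.14, 3.14, 3.14].

### API

Orientations are given as a rotation vector (axis times angle).
In Python, from bench import ctrl gives the robot as it stands. The module is installed in compiled form; this text tells all that it offers.
- The arm moves only by the tool carry_out, never from a script. Its argument "steps" is a list of rows, each a list of 7 numbers: the turn, a rotation vector about the world's x, y, z in degrees, then the shift along the world's x, y, z in cm, then the opening, from 0 (shut) to 1 (fully open). A call has 1 to 12 rows; each row is the pose to reach, as a shift and turn from the pose commanded when the call began; what a row does not reach only later rows make up. A row lasts 1/10 s, in which the tool goes at most 50 mm and 8.59 degrees, less where a joint would pass 70% of its speed; a pose out of reach is approached as far as the arm can. A call with a gripper value outside its range is refused whole. The fingers move at their own pace and stop on an object; "squeeze" is the grip in N (left out, the last holds). Time passes only in rows, so rows that repeat a pose let the fingers close. It gives the time, the measured TCP pose, the force, the opening and the grip force at its end, in the units of the state.
- ctrl.get_state(): the state, without advancing time (a new reading comes with each control period).
- ctrl.get_image(name): name is "scene" or "top"; returns a dict with "pixels" (480x640x3 uint8, red, green, blue), "camera_matrix" (3x3 intrinsics, pixels), "cam_to_world" (4x4, takes a point from camera to world coordinates). Camera axes: x right, y down, z forward; pixel columns grow to the right and rows downward; lengths in m; the calibration is good to about 2 mm. A picture is of the moment at which its call begins. There is no depth.
- ctrl.close_job(): hands the job in; it is judged then, once.
The state is a dict: "time": time; "joint_positions": joint angles; "qd": joint speeds; "joint_torque": joint torques, N m; "position": TCP position; "tool_rot": TCP orientation; "ft_force": force on the tool from outside, world axes, zero at the start; "torque": the same for the moment, N m; "grip_width": opening from 0.0 (shut) to 1.0 (fully open); "grip_force": force on a finger pad.
Only numpy, scipy, OpenCV 4.12 (cv2) and the standard library are available. Lean on these libraries where they do the work, as an engineer would, in place of code of your own. Each camera call takes 0.05 s, during which the arm holds its last target. There are 200 camera calls.

### The job

Slide the filled praline mould off the marble slab, flat, through the open side of the green-fronted cooling drawer until it lies wholly inside the drawer, then push the drawer fully home until it clicks into its detent, without slamming it. The thin shells crack easily: never touch the mould with more than about 8 N and keep it level. Leave the bowl, the scraper, the jar and the empty moulds where they are.

Things in the scene. Friction and masses are not known exactly. Their poses are not given: they have to be found in the camera images.
- mould: The filled mould: a brown rectangular tray 100 (its x) x 120 (its y) x 24 mm high with 20 round yellow fillings on top, about 0.25 kg, loose, lying flat on the marble slab. Origin: centre of its underside; z up. It is too wide to grasp; push one of its 24 mm high side faces.
- cooler: White cooling cabinet, fixed: 300 mm wide (y), 200 deep (x), only 80 high. Origin: on the bench under the middle of its front face (its x = 0); x points into the cabinet, away from the robot; z up. The opening in the face: y -98 to +98 mm, up to z 68 mm. A steel melting pot (radius 52, top at z 165 mm) stands on the roof at x 135, y 75 mm.
- slab (a point): Centre of the top of the marble slab, 30 mm above the bench, axes as the cabinet's; fixed to the cabinet, in front of its face and on the -y side of the drawer. The slab is 234 mm (x) by 307 mm (y); its left edge runs 3 mm from the drawer's open side.
- drawer (a joint): How far the drawer is open, in m: 0 = fully home, seated and held by its spring detent; grows as the drawer comes out towards the cabinet's -x (about 0.17 to 0.195 at the start). The spring detent resists with about 3 to 5 N from about 0.013 down to 0.006; below about 0.004 it pulls the drawer in by itself.
- bay (a point): Centre of the drawer's inner floor, 28 mm above the bench (2 mm below the slab top); moves with the drawer, axes as the cabinet's. Floor 145 mm (x) by 174 (y -90 to +84). Green front panel: inner face x -72.5, outer -84.5, top 38 above the floor. Rear wall: inner face x +72.5; left wall: inner face y +84; both 24 high. The right side (y -90), towards the slab, is open.
- handle (a point): Middle of the drawer's steel bar handle, 100 mm long along y, about 10 mm thick, 35 mm in front of the green panel and 45 mm above the bench; moves with the drawer.
- bowl: White ceramic bowl, 130 mm across, 55 mm high, on the bench at the right. Origin: centre of its underside. Leave alone.
- scraper: Spatula lying on the bench at the right. Leave alone.
- jar: Small jar with a yellow cap, 48 mm across, 60 mm high, standing on the bench at the left. Origin: centre of its underside. Leave alone.
- empty_moulds: Two stacked empty moulds (brown with dark round cavities, 100 x 120 x 48 mm together) on the bench at the left. Origin: centre of the underside. Leave alone.
Things that resemble listed ones, but are neither listed nor needed, are in the scene too. Leave any pink, red or turquoise look-alike of the mould alone.

How it is judged:
On the way, in this order (a step that is already met when the one before it is completed fails the run):
1. the mould lies wholly inside the drawer, while the drawer still stands well open (x of mould in the frame of bay between -0.028 and 0.028 m and y of mould in the frame of bay between -0.032 and 0.032 m and z of mould in the frame of bay between -0.006 and 0.008 m and angle between mould's own z axis and vertical below 0.08 rad and value of joint drawer above 0.1 m), for 0.2 s.
2. the drawer is seated in its detent (value of joint drawer below 0.004 m), for 0.2 s.
At the end, for the whole second after the job is handed in: The drawer is seated (joint below 4 mm) and the mould lies at rest, flat on the drawer's floor and wholly inside it: its centre within 28 mm (x) and 32 mm (y) of the floor's centre, its underside -6 to 8 mm from the floor, tilted less than 0.08 rad (x of mould in the frame of bay between -0.028 and 0.028 m and y of mould in the frame of bay between -0.032 and 0.032 m and z of mould in the frame of bay between -0.006 and 0.008 m and angle between mould's own z axis and vertical below 0.08 rad and value of joint drawer below 0.004 m and linear speed of mould below 0.02 m/s); the robot touches nothing.
It fails at once if the robot touches the mould with more than 8 N (contact force between mould and the fingers above 8 N or contact force between mould and the arm above 8 N).
It fails at once if the mould is tilted by more than 0.2 rad (angle between mould's own z axis and vertical above 0.2 rad).
It fails at once if the drawer is slammed: it closes faster than 0.4 m/s (velocity of joint drawer below -0.4 m/s).
It fails at once if the bowl, the scraper, the jar or the empty moulds are moved by more than 30 mm (distance of any of bowl, scraper, jar, empty_moulds from where it was at the start of the episode above 0.03 m).
It also fails if it takes over 69 s, if anything falls off the work surface, if the arm or the gripper's body presses on something with over 40 N, if the wrist force passes 120 N, or if a joint passes its speed limit or range.

## Working session

There is one attempt and no reset: what is moved stays moved. The work goes in short steps, Python scripts to look and compute and a tool call to move; the robot and the scene stay as the last step left them, time stands still between calls to the robot, and variables do not carry over. Pictures are saved under pics/ and viewed, at most 10 in all, crops included, and the job is handed in when it is done.

Besides the shell and the picture viewer there is one more tool, called after "Request:" in YAML: its name, and indented under it one key for each argument. carry_out: Moves the arm, as the interface text tells. Its arguments: {"type":"object","properties":{"steps":{"type":"array","items":{"type":"array","items":{"type":"number"}}},"squeeze":{"type":"number"}},"required":["steps"]}

```bash
mkdir -p pics; python3 - <<'E'
from bench import ctrl
import cv2,numpy as np
s=ctrl.get_state();print({k:np.round(v,3).tolist() for k,v in s.items()})
for n in("scene","top"):
    d=ctrl.get_image(n);cv2.imwrite(f"pics/{n}0.png",d["pixels"][:,:,::-1]);print(n,d["camera_matrix"].round(1).tolist(),d["cam_to_world"].round(3).tolist())
E
```

```text
{'time': 0.0, 'joint_positions': [-1.15, 0.322, -0.07, 1.452, 0.023, 1.371, -0.057], 'qd': [-0.0, -0.0, -0.001, 0.001, 0.001, -0.001, -0.001], 'joint_torque': [-0.0, -49.129, -0.404, -31.252, -0.064, 0.044, 0.0], 'position': [0.257, 0.596, 0.221], 'tool_rot': [-0.635, -3.077, 0.003], 'ft_force': [-0.206, 0.167, -0.18], 'torque': [-0.061, -0.036, -0.066], 'grip_force': 0.0, 'grip_width': 1.001}
scene [[619.3, 0.0, 312.8], [0.0, 619.3, 241.9], [0.0, 0.0, 1.0]] [[-0.62, 0.428, -0.658, 1.651], [0.785, 0.33, -0.524, 0.867], [-0.007, -0.841, -0.541, 0.976], [0.0, 0.0, 0.0, 1.0]]
top [[503.0, 0.0, 318.9], [0.0, 503.0, 244.5], [0.0, 0.0, 1.0]] [[-0.013, -0.998, 0.06, 0.453], [-1.0, 0.013, -0.005, -0.013], [0.004, -0.06, -0.998, 1.431], [0.0, 0.0, 0.0, 1.0]]
```

View pics/scene0.png

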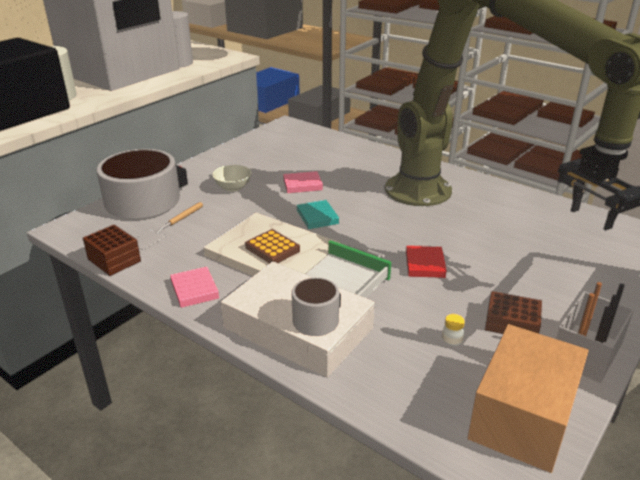

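View pics/top0.png

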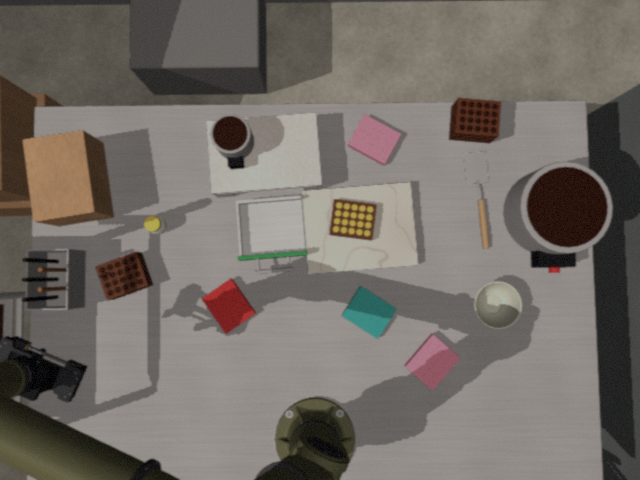

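The top view shows the filled mould at about (353,219) on the slab. The drawer's inside is at about (272,226), with its green front at (272,256), its handle at about (272,268) and its open side facing the slab. The red look-alike at (229,306) is in front of the handle. Next I'll measure these.

```bash
cat > h.py <<'E'
from bench import ctrl
import cv2,numpy as np
def ray(d,uv,z):
    K=d["camera_matrix"];T=d["cam_to_world"]
    uv=np.atleast_2d(uv).astype(float)
    r=(T[:3,:3]@np.linalg.solve(K,np.c_[uv,np.ones(len(uv))].T)).T
    o=T[:3,3];return (o+r*((z-o[2])/r[:,2])[:,None])[:,:2]
def proj(d,P):
    K=d["camera_matrix"];T=np.linalg.inv(d["cam_to_world"]);p=np.atleast_2d(P)
    q=(K@(T[:3,:3]@p.T+T[:3,3:])).T;return q[:,:2]/q[:,2:]
def blobs(d,lo,hi,roi=None,amin=60):
    h=cv2.cvtColor(d["pixels"],cv2.COLOR_RGB2HSV);m=cv2.inRange(h,lo,hi)
    if roi:
        k=np.zeros_like(m);x0,y0,x1,y1=roi;k[y0:y1,x0:x1]=255;m&=k
    c=cv2.findContours(m,cv2.RETR_EXTERNAL,cv2.CHAIN_APPROX_NONE)[0]
    return m,sorted([x for x in c if cv2.contourArea(x)>amin],key=cv2.contourArea)[::-1]
def rect(d,c,z):
    r=cv2.minAreaRect((1000*ray(d,c[:,0],z)).astype(np.float32))
    return r
E
python3 - <<'E'
from h import *
d=ctrl.get_image("top")
g,cg=blobs(d,(45,90,30),(85,255,255))
for c in cg[:2]: print("green",cv2.boundingRect(c),rect(d,c,.066))
b,cb=blobs(d,(0,90,20),(30,255,255),(318,185,392,252))
for c in cb[:2]: print("mould",cv2.boundingRect(c),rect(d,c,.054))
y,cy=blobs(d,(18,120,120),(35,255,255),(318,185,392,252),8)
P=np.array([np.mean(c[:,0],0) for c in cy]);print(len(P))
W=ray(d,P,.054)*1000;print("fill",W.mean(0),cv2.minAreaRect(W.astype(np.float32)))
s,cs=blobs(d,(12,18,100),(40,90,255),(295,170,430,285),500)
for c in cs[:2]: print("slab",rect(d,c,.03))
cv2.imwrite("pics/crop1.png",cv2.resize(d["pixels"][100:290,190:430,::-1],None,fx=3.2,fy=3.15,interpolation=cv2.INTER_CUBIC)[:600])
E
```

```text
green (238, 251, 69, 9) ((507.1631774902344, 108.03244018554688), (10.720903396606445, 185.1334991455078), 3.939460039138794)
mould (330, 200, 46, 40) ((604.6185302734375, -113.18850708007812), (116.18692016601562, 97.56767272949219), 81.80341339111328)
4
fill [ 604.99620819 -113.63970691] ((605.0382080078125, -113.69005584716797), (0.6778969764709473, 66.1190185546875), 82.39128875732422)
slab ((589.1507568359375, -136.0940704345703), (282.1700134277344, 320.9830322265625), 2.8190152645111084)
```

View pics/crop1.png

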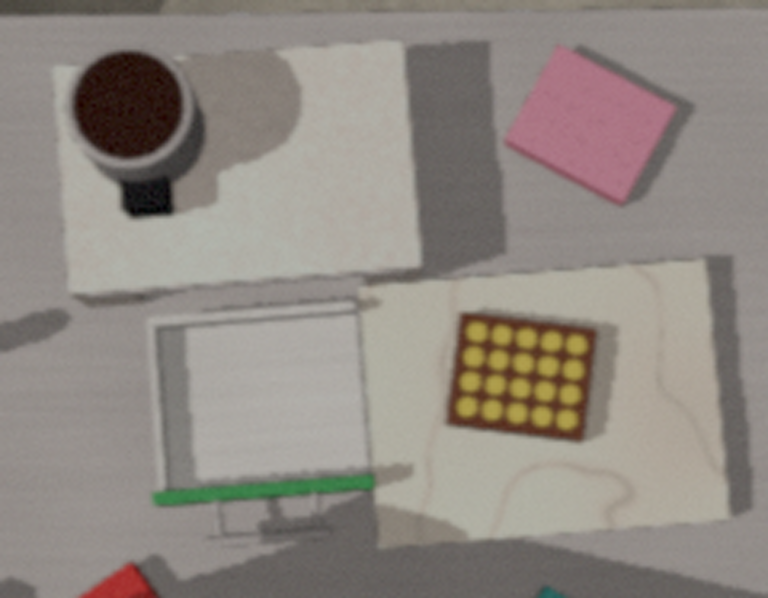

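The crop shows the drawer and slab both turned by about +4° and the mould by about -8°. The mould's centre is near (0.605, -0.1135) and the bay's near (0.585, 0.113). The plan is to push the mould in +y with two half-open fingertips. I'll move there high first.

Request:
carry_out:
  steps:
    - [0,0,-75,33.5,-79.9,-4,0.5]
    - [0,0,-75,33.5,-79.9,-4,0.5]
    - [0,0,-75,33.5,-79.9,-4,0.5]
    - [0,0,-75,33.5,-79.9,-4,0.5]
    - [0,0,-75,33.5,-79.9,-4,0.5]
    - [0,0,-75,33.5,-79.9,-4,0.5]
    - [0,0,-75,33.5,-79.9,-4,0.5]
    - [0,0,-75,33.5,-79.9,-4,0.5]
    - [0,0,-75,33.5,-79.9,-4,0.5]
    - [0,0,-75,33.5,-79.9,-4,0.5]
    - [0,0,-75,33.5,-79.9,-4,0.5]
    - [0,0,-75,33.5,-79.9,-4,0.5]

```text
time: 1.35
position: [0.4892, 0.0423, 0.1949]
tool_rot: [-2.376, -2.055, -0.001]
ft_force: [2.0, 1.5, -0.3]
grip_width: 0.501
grip_force: 0.0
```

```bash
cat > st.py <<'E'
from h import *
from scipy.spatial.transform import Rotation as R
def st():
    s=ctrl.get_state();Y=R.from_rotvec(s["tool_rot"]).as_matrix()
    print("t",round(s["time"],2),"pos",np.round(s["position"],4),"yawY",round(np.degrees(np.arctan2(Y[1,1],Y[0,1])),2),"z",Y[:,2].round(3),"F",np.round(s["ft_force"],2),"w",round(s["grip_width"],3))
if __name__=="__main__": st()
E
python3 st.py; python3 - <<'E'
from h import *
d=ctrl.get_image("top")
print("cab front corners z.08",ray(d,[[211.9,192.7],[321.25,184.1]],.08).round(4))
print("slab left corners z.03",ray(d,[[302.5,191.4],[308.4,273.5]],.03).round(4))
E
```

```text
t 1.35 pos [0.4892 0.0423 0.1949] yawY -8.3 z [ 0.001  0.001 -1.   ] F [ 2.02  1.48 -0.25] w 0.501
cab front corners z.08 [[ 0.678   0.2682]
 [ 0.6979 -0.028 ]]
slab left corners z.03 [[0.6869 0.0244]
 [0.4565 0.0106]]
```

Cross-checks agree: the cabinet measures 297 mm wide, its centreline passes through the bay, and the slab edge is at bay y ≈ -94.

Request:
carry_out:
  steps:
    - [0,0,0,10.3,-24.7,0,0.5]
    - [0,0,0,10.3,-24.7,0,0.5]
    - [0,0,0,10.3,-24.7,0,0.5]
    - [0,0,0,10.3,-24.7,-3,0.5]
    - [0,0,0,10.3,-24.7,-6,0.5]
    - [0,0,0,10.3,-24.7,-9,0.5]
    - [0,0,0,10.3,-24.7,-11,0.5]
    - [0,0,0,10.3,-24.7,-12,0.5]
    - [0,0,0,10.3,-24.7,-12,0.5]
    - [0,0,0,10.3,-24.7,-12,0.5]

```text
time: 2.4
position: [0.5929, -0.2018, 0.0762]
tool_rot: [2.374, 2.056, 0.002]
ft_force: [0.6, 0.2, 0.7]
grip_width: 0.499
grip_force: 0.0
```

```bash
python3 - <<'E'
from st import *
st();d=ctrl.get_image("scene");cv2.imwrite("pics/s2.png",cv2.resize(d["pixels"][150:330,180:420,::-1],None,fx=3,fy=3))
E
```

```text
t 2.4 pos [ 0.5929 -0.2018  0.0762] yawY -8.22 z [ 0.002  0.    -1.   ] F [0.62 0.15 0.68] w 0.499
```

View pics/s2.png

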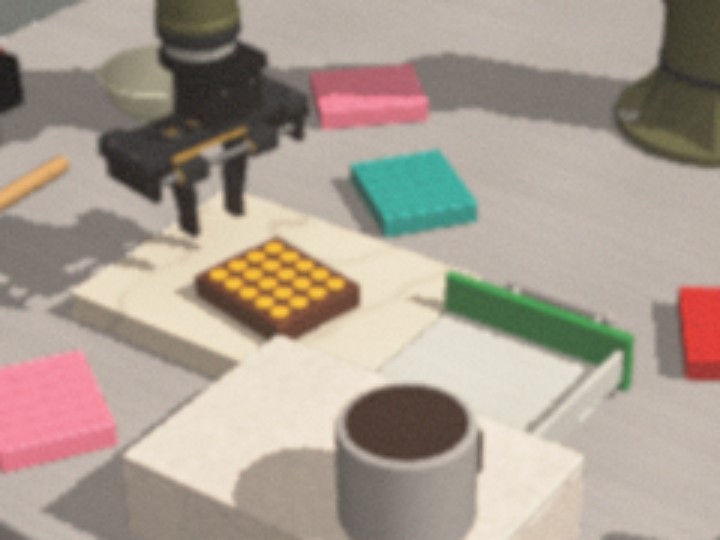

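The fingers straddle the line behind the mould's -y face, fingertips at crop (190,230) and (232,210), clear of the mould. I'll descend, then approach slowly.

Request:
carry_out:
  steps:
    - [0,0,0,0,0,-1.5,0.5]
    - [0,0,0,0,0,-3,0.5]
    - [0,0,0,0,0,-3.8,0.5]
    - [0,0,0,0.05,0.3,-3.8,0.5]
    - [0,0,0,0.1,0.6,-3.8,0.5]
    - [0,0,0,0.13,0.9,-3.8,0.5]
    - [0,0,0,0.15,1.05,-3.8,0.5]
    - [0,0,0,0.17,1.2,-3.8,0.5]
    - [0,0,0,0.2,1.35,-3.8,0.5]
    - [0,0,0,0.22,1.5,-3.8,0.5]
    - [0,0,0,0.23,1.6,-3.8,0.5]
    - [0,0,0,0.24,1.7,-3.8,0.5]

```text
time: 3.65
position: [0.5944, -0.1857, 0.0369]
tool_rot: [2.376, 2.055, 0.0]
ft_force: [0.2, -0.6, -0.1]
grip_width: 0.501
grip_force: 0.0
```

```bash
python3 st.py
```

```text
t 3.65 pos [ 0.5944 -0.1857  0.0369] yawY -8.31 z [ 0. -0. -1.] F [ 0.16 -0.64 -0.06] w 0.501
```

Request:
carry_out:
  steps:
    - [0,0,0,0.01,0.1,0,0.5]
    - [0,0,0,0.03,0.2,0,0.5]
    - [0,0,0,0.04,0.3,0,0.5]
    - [0,0,0,0.06,0.4,0,0.5]
    - [0,0,0,0.07,0.5,0,0.5]
    - [0,0,0,0.08,0.6,0,0.5]
    - [0,0,0,0.1,0.7,0,0.5]
    - [0,0,0,0.12,0.85,0,0.5]
    - [0,0,0,0.14,1.0,0,0.5]
    - [0,0,0,0.16,1.15,0,0.5]
    - [0,0,0,0.18,1.3,0,0.5]
    - [0,0,0,0.2,1.5,0,0.5]

```text
time: 4.85
position: [0.5964, -0.1707, 0.0369]
tool_rot: [2.376, 2.055, 0.0]
ft_force: [0.0, -0.9, -0.8]
grip_width: 0.502
grip_force: 0.6
```

```bash
cat > m.py <<'E'
from st import *
st()
d=ctrl.get_image("top")
b,cb=blobs(d,(18,120,100),(35,255,255),(180,185,392,262),6)
P=np.vstack([c[:,0] for c in cb]);W=(ray(d,P,.054)*1000).astype(np.float32)
r=cv2.minAreaRect(W);yaw=r[2] if r[1][1]>r[1][0] else r[2]-90
c=np.array(r[0])/1000;o=c-[.5853,.1134];a=np.radians(3.94)
print("mould",c.round(4),"size",np.round(r[1]),"yaw",round(yaw,2),"in bay",(o@np.array([[np.cos(a),-np.sin(a)],[np.sin(a),np.cos(a)]])).round(4))
E
python3 m.py
```

```text
t 4.85 pos [ 0.5964 -0.1707  0.0369] yawY -8.31 z [ 0. -0. -1.] F [ 0.01 -0.95 -0.8 ] w 0.502
mould [ 0.6079 -0.0974] size [97. 85.] yaw -8.21 in bay [ 0.008  -0.2119]
```

Request:
carry_out:
  steps:
    - [0,0,0.2,0,0.2,0,0.5]
    - [0,0,0.5,0,0.5,0,0.5]
    - [0,0,0.8,0,0.8,0,0.5]
    - [0,0,1.1,-0.02,1.2,0,0.5]
    - [0,0,1.4,-0.03,1.6,0,0.5]
    - [0,0,1.8,-0.05,2.0,0,0.5]
    - [0,0,2.2,-0.07,2.4,0,0.5]
    - [0,0,2.6,-0.09,2.8,0,0.5]
    - [0,0,3.0,-0.1,3.2,0,0.5]
    - [0,0,3.4,-0.12,3.6,0,0.5]
    - [0,0,3.7,-0.14,4.0,0,0.5]
    - [0,0,4.0,-0.15,4.4,0,0.5]

```text
time: 6.1
position: [0.5948, -0.1265, 0.0369]
tool_rot: [2.303, 2.137, -0.0]
ft_force: [0.6, -1.6, -0.5]
grip_width: 0.497
grip_force: 0.7
```

```bash
python3 m.py
```

```text
t 6.1 pos [ 0.5948 -0.1265  0.0369] yawY -4.29 z [ 0. -0. -1.] F [ 0.59 -1.64 -0.45] w 0.497
mould [ 0.6013 -0.0462] size [86. 85.] yaw -4.31 in bay [ 0.005  -0.1603]
```

Request:
carry_out:
  steps:
    - [0,0,0.3,-0.01,0.4,0,0.5]
    - [0,0,0.7,-0.03,0.8,0,0.5]
    - [0,0,1.0,-0.04,1.2,0,0.5]
    - [0,0,1.4,-0.05,1.6,0,0.5]
    - [0,0,1.8,-0.07,2.0,0,0.5]
    - [0,0,2.2,-0.08,2.4,0,0.5]
    - [0,0,2.6,-0.1,2.8,0,0.5]
    - [0,0,3.0,-0.11,3.2,0,0.5]
    - [0,0,3.4,-0.12,3.6,0,0.5]
    - [0,0,3.8,-0.14,4.0,0,0.5]
    - [0,0,4.2,-0.15,4.4,0,0.5]
    - [0,0,4.5,-0.16,4.8,0,0.5]

```text
time: 7.35
position: [0.5932, -0.0785, 0.0369]
tool_rot: [2.217, 2.226, -0.0]
ft_force: [-0.1, -2.2, 1.2]
grip_width: 0.5
grip_force: 0.8
```

Request:
carry_out:
  steps:
    - [0,0,0.3,-0.01,0.4,0,0.5]
    - [0,0,0.6,-0.03,0.8,0,0.5]
    - [0,0,0.9,-0.04,1.2,0,0.5]
    - [0,0,1.2,-0.05,1.6,0,0.5]
    - [0,0,1.5,-0.07,2.0,0,0.5]
    - [0,0,1.8,-0.08,2.4,0,0.5]
    - [0,0,2.1,-0.1,2.8,0,0.5]
    - [0,0,2.4,-0.11,3.2,0,0.5]
    - [0,0,2.7,-0.12,3.6,0,0.5]
    - [0,0,3.0,-0.14,4.0,0,0.5]
    - [0,0,3.3,-0.15,4.4,0,0.5]
    - [0,0,3.6,-0.16,4.8,0,0.5]

```text
time: 8.55
position: [0.5917, -0.0306, 0.037]
tool_rot: [2.146, 2.294, 0.0]
ft_force: [0.6, -1.7, 1.1]
grip_width: 0.502
grip_force: 1.2
```

```bash
python3 m.py; python3 - <<'E'
from h import *
d=ctrl.get_image("scene");cv2.imwrite("pics/s3.png",cv2.resize(d["pixels"][150:330,180:420,::-1],None,fx=3,fy=3))
E
```

```text
t 8.55 pos [ 0.5917 -0.0306  0.037 ] yawY 3.81 z [ 0. -0. -1.] F [ 0.64 -1.7   1.1 ] w 0.502
mould [0.5855 0.0613] size [85. 64.] yaw -87.12 in bay [-0.0034 -0.052 ]
```

View pics/s3.png

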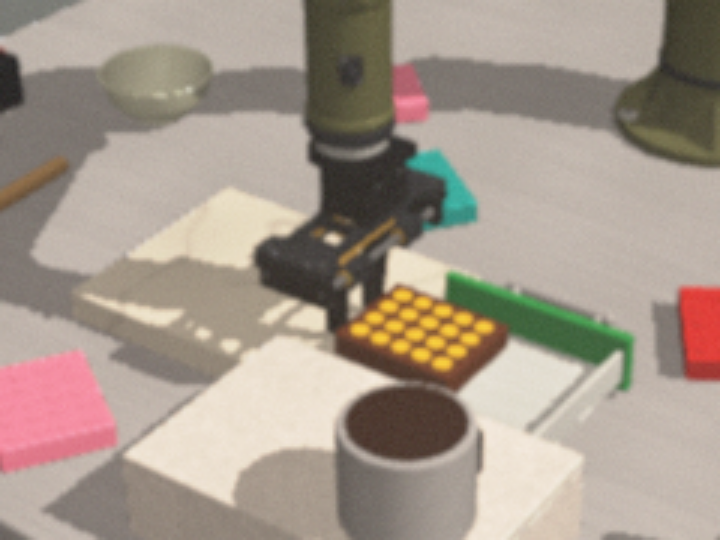

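The mould, centred near crop (425,330), is straight and halfway into the drawer, with the fingers behind it. I'll carry on to the target.

Request:
carry_out:
  steps:
    - [0,0,0,-0.01,0.4,0,0.5]
    - [0,0,0,-0.03,0.8,0,0.5]
    - [0,0,0,-0.04,1.2,0,0.5]
    - [0,0,0,-0.05,1.6,0,0.5]
    - [0,0,0,-0.07,2.0,0,0.5]
    - [0,0,0,-0.08,2.4,0,0.5]
    - [0,0,0,-0.1,2.8,0,0.5]
    - [0,0,0,-0.11,3.2,0,0.5]
    - [0,0,0,-0.12,3.6,0,0.5]
    - [0,0,0,-0.14,4.0,0,0.5]
    - [0,0,0,-0.15,4.4,0,0.5]
    - [0,0,0,-0.16,4.8,0,0.5]

```text
time: 9.85
position: [0.5901, 0.0175, 0.037]
tool_rot: [2.147, 2.294, 0.0]
ft_force: [0.3, -1.3, -0.3]
grip_width: 0.497
grip_force: 0.6
```

Request:
carry_out:
  steps:
    - [0,0,0,-0.02,0.4,0,0.5]
    - [0,0,0,-0.04,0.8,0,0.5]
    - [0,0,0,-0.06,1.2,0,0.5]
    - [0,0,0,-0.08,1.6,0,0.5]
    - [0,0,0,-0.09,1.9,0,0.5]
    - [0,0,0,-0.1,2.2,0,0.5]
    - [0,0,0,-0.1,2.4,0,0.5]
    - [0,0,0,-0.1,2.5,0,0.5]
    - [0,0,0,-0.1,2.5,0,0.5]

```text
time: 10.75
position: [0.5891, 0.0425, 0.0369]
tool_rot: [-2.146, -2.294, -0.0]
ft_force: [0.4, -1.0, 0.2]
grip_width: 0.502
grip_force: 0.3
```

```bash
python3 m.py
```

```text
t 10.75 pos [0.5891 0.0425 0.0369] yawY 3.8 z [ 0.  0. -1.] F [ 0.41 -0.95  0.23] w 0.502
mould [0.5818 0.1471] size [38. 85.] yaw 89.62 in bay [-0.0012  0.0339]
```

Request:
carry_out:
  steps:
    - [0,0,0,0,-0.4,0,0.5]
    - [0,0,0,0.1,-1.5,0,0.5]
    - [0,0,0,0.2,-3,0,0.5]
    - [0,0,0,0.2,-3,4,0.3]
    - [0,0,0,0.2,-3,9,0]
    - [0,0,0,-4,-1.5,12,0]
    - [0,0,0,-8,1,12,0]
    - [0,0,0,-12,3.5,12,0]
    - [0,0,0,-15.9,6,12,0]
    - [0,0,0,-15.9,6,12,0]

```text
time: 11.8
position: [0.4256, 0.1046, 0.1565]
tool_rot: [-2.137, -2.297, -0.0]
ft_force: [1.0, -0.2, 0.8]
grip_width: 0.017
grip_force: 0.0
```

```bash
python3 m.py; python3 - <<'E'
from h import *
d=ctrl.get_image("top");cv2.imwrite("pics/t4.png",cv2.resize(d["pixels"][160:330,190:430,::-1],None,fx=3.2,fy=3.2))
E
```

```text
t 11.8 pos [0.4256 0.1046 0.1565] yawY 4.12 z [-0.003  0.003 -1.   ] F [ 0.97 -0.18  0.77] w 0.017
mould [0.5842 0.1127] size [ 86. 106.] yaw 3.12 in bay [-0.0012 -0.0007]
```

View pics/t4.png

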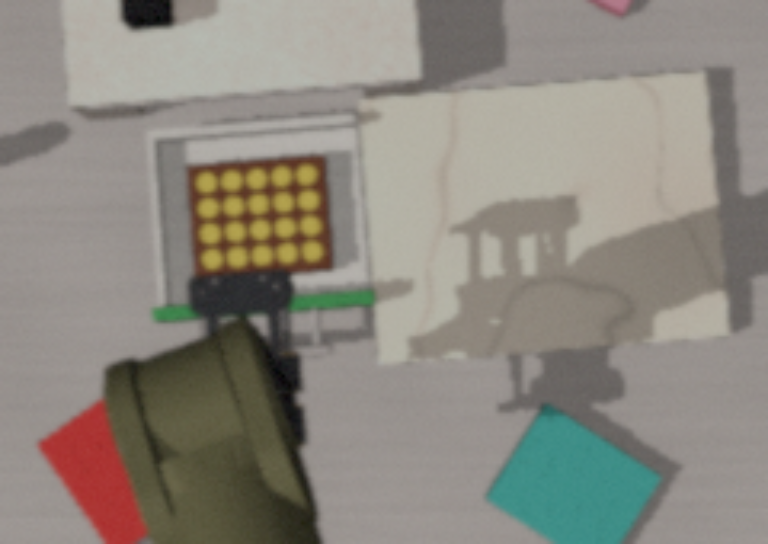

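The mould lies centred in the drawer, at crop (258,215), within about 1 mm of the bay centre. I'll descend in front of the handle and approach it gently.

Request:
carry_out:
  steps:
    - [0,0,0,0,0,-4,0]
    - [0,0,0,0,0,-8,0]
    - [0,0,0,0,0,-11,0]
    - [0,0,0,0,0,-12.4,0]
    - [0,0,0,0.3,0,-12.4,0]
    - [0,0,0,0.6,0.0,-12.4,0]
    - [0,0,0,0.9,0.05,-12.4,0]
    - [0,0,0,1.2,0.08,-12.4,0]
    - [0,0,0,1.4,0.1,-12.4,0]
    - [0,0,0,1.6,0.1,-12.4,0]
    - [0,0,0,1.8,0.1,-12.4,0]
    - [0,0,0,2.0,0.1,-12.4,0]

```text
time: 13.1
position: [0.4502, 0.1033, 0.033]
tool_rot: [2.146, 2.294, 0.0]
ft_force: [0.9, 0.2, -0.6]
grip_width: 0.006
grip_force: 0.0
```

```bash
python3 m.py
```

```text
t 13.1 pos [0.4502 0.1033 0.033 ] yawY 3.8 z [ 0.  0. -1.] F [ 0.92  0.23 -0.58] w 0.006
mould [0.5855 0.1128] size [ 83. 106.] yaw 3.01 in bay [ 0.0002 -0.0006]
```

Request:
carry_out:
  steps:
    - [0,0,0,0.1,0.01,0,0]
    - [0,0,0,0.2,0.01,0,0]
    - [0,0,0,0.3,0.02,0,0]
    - [0,0,0,0.4,0.03,0,0]
    - [0,0,0,0.55,0.04,0,0]
    - [0,0,0,0.7,0.05,0,0]
    - [0,0,0,0.9,0.06,0,0]
    - [0,0,0,1.1,0.08,0,0]
    - [0,0,0,1.35,0.09,0,0]
    - [0,0,0,1.6,0.11,0,0]
    - [0,0,0,1.9,0.13,0,0]
    - [0,0,0,2.2,0.15,0,0]

```text
time: 14.35
position: [0.4723, 0.1047, 0.0329]
tool_rot: [2.147, 2.294, -0.0]
ft_force: [-0.9, -1.2, -0.5]
grip_width: 0.008
grip_force: 0.5
```

```bash
cat >> m.py <<'E'
g,cg=blobs(d,(45,90,30),(85,255,255),(180,150,330,300))
W=np.vstack([ray(d,c[:,0],.066) for c in cg])-[.5853,.1134]
print("panel bay-x moved by",round(float(np.median(W@[np.cos(a),np.sin(a)])+.0785),4))
E
python3 m.py
```

```text
t 14.35 pos [0.4723 0.1047 0.0329] yawY 3.79 z [ 0. -0. -1.] F [-0.94 -1.24 -0.47] w 0.008
mould [0.6058 0.1139] size [ 83. 106.] yaw 3.89 in bay [ 0.0205 -0.0009]
panel bay-x moved by 0.0204
```

The drawer and the mould move together (20 mm so far). I'll carry on.

Request:
carry_out:
  steps:
    - [0,0,0,0.3,0.02,0,0]
    - [0,0,0,0.7,0.05,0,0]
    - [0,0,0,1.1,0.08,0,0]
    - [0,0,0,1.5,0.1,0,0]
    - [0,0,0,1.9,0.13,0,0]
    - [0,0,0,2.3,0.16,0,0]
    - [0,0,0,2.7,0.19,0,0]
    - [0,0,0,3.1,0.21,0,0]
    - [0,0,0,3.5,0.24,0,0]
    - [0,0,0,3.9,0.27,0,0]
    - [0,0,0,4.3,0.3,0,0]
    - [0,0,0,4.7,0.32,0,0]

```text
time: 15.6
position: [0.5194, 0.108, 0.0329]
tool_rot: [2.147, 2.294, 0.0]
ft_force: [-1.4, -0.0, 1.8]
grip_width: 0.003
grip_force: 0.5
```

Request:
carry_out:
  steps:
    - [0,0,0,0.4,0.03,0,0]
    - [0,0,0,0.8,0.05,0,0]
    - [0,0,0,1.2,0.08,0,0]
    - [0,0,0,1.6,0.11,0,0]
    - [0,0,0,2.0,0.14,0,0]
    - [0,0,0,2.4,0.16,0,0]
    - [0,0,0,2.8,0.19,0,0]
    - [0,0,0,3.2,0.22,0,0]
    - [0,0,0,3.6,0.25,0,0]
    - [0,0,0,4.0,0.27,0,0]
    - [0,0,0,4.4,0.3,0,0]
    - [0,0,0,4.8,0.33,0,0]

```text
time: 16.8
position: [0.5674, 0.1113, 0.0329]
tool_rot: [2.147, 2.294, 0.0]
ft_force: [-0.8, -0.3, 1.7]
grip_width: 0.006
grip_force: 0.5
```

Request:
carry_out:
  steps:
    - [0,0,0,0.4,0.03,0,0]
    - [0,0,0,0.8,0.05,0,0]
    - [0,0,0,1.2,0.08,0,0]
    - [0,0,0,1.6,0.11,0,0]
    - [0,0,0,2.0,0.14,0,0]
    - [0,0,0,2.3,0.16,0,0]
    - [0,0,0,2.6,0.18,0,0]
    - [0,0,0,2.9,0.2,0,0]
    - [0,0,0,3.2,0.22,0,0]
    - [0,0,0,3.4,0.23,0,0]
    - [0,0,0,3.6,0.25,0,0]
    - [0,0,0,3.8,0.26,0,0]

```text
time: 18.0
position: [0.6052, 0.1138, 0.0329]
tool_rot: [2.147, 2.294, -0.0]
ft_force: [0.0, 0.2, 0.5]
grip_width: 0.007
grip_force: 0.5
```

```bash
python3 m.py
```

```text
t 18.0 pos [0.6052 0.1138 0.0329] yawY 3.79 z [-0. -0. -1.] F [0.04 0.23 0.53] w 0.007Traceback (most recent call last):
  File "m.py", line 5, in <module>
    P=np.vstack([c[:,0] for c in cb]);W=(ray(d,P,.054)*1000).astype(np.float32)
    return _nx.concatenate(arrs, 0, dtype=dtype, casting=casting)
           ~~~~~~~~~~~~~~~^^^^^^^^^^^^^^^^^^^^^^^^^^^^^^^^^^^^^^^
ValueError: need at least one array to concatenate
```

Request:
carry_out:
  steps:
    - [0,0,0,0.15,0.01,0,0]
    - [0,0,0,0.3,0.02,0,0]
    - [0,0,0,0.45,0.03,0,0]
    - [0,0,0,0.6,0.04,0,0]
    - [0,0,0,0.75,0.05,0,0]
    - [0,0,0,0.9,0.06,0,0]
    - [0,0,0,1.0,0.07,0,0]
    - [0,0,0,1.1,0.08,0,0]
    - [0,0,0,1.2,0.08,0,0]

```text
time: 18.95
position: [0.6171, 0.1146, 0.0329]
tool_rot: [2.147, 2.294, -0.0]
ft_force: [-1.2, 0.2, 0.7]
grip_width: 0.005
grip_force: 0.4
```

```bash
sed -i 's/^P=np.vstack/if cb: P=np.vstack/; s/^r=cv2.minAreaRect(W);/r=cv2.minAreaRect(W if cb else np.zeros((4,2),np.float32));/' m.py; python3 m.py
```

```text
t 18.95 pos [0.6171 0.1146 0.0329] yawY 3.79 z [ 0. -0. -1.] F [-1.22  0.22  0.67] w 0.005
mould [0. 0.] size [0. 0.] yaw -90.0 in bay [-0.5917 -0.0729]
panel bay-x moved by 0.1625
```

Request:
carry_out:
  steps:
    - [0,0,0,0.1,0.01,0,0]
    - [0,0,0,0.2,0.01,0,0]
    - [0,0,0,0.3,0.02,0,0]
    - [0,0,0,0.4,0.03,0,0]
    - [0,0,0,0.5,0.03,0,0]
    - [0,0,0,0.6,0.04,0,0]

```text
time: 19.6
position: [0.6231, 0.115, 0.0329]
tool_rot: [2.147, 2.294, -0.0]
ft_force: [-0.7, 0.1, 0.2]
grip_width: 0.008
grip_force: 0.4
```

Request:
carry_out:
  steps:
    - [0,0,0,0.1,0.01,0,0]
    - [0,0,0,0.2,0.01,0,0]
    - [0,0,0,0.3,0.02,0,0]
    - [0,0,0,0.4,0.03,0,0]

```text
time: 20.0
position: [0.6254, 0.1152, 0.0328]
tool_rot: [-2.145, -2.292, 0.004]
ft_force: [-8.2, -0.4, 6.1]
grip_width: 0.005
grip_force: 3.9
```

```bash
python3 m.py
```

```text
t 20.0 pos [0.6254 0.1152 0.0328] yawY 3.79 z [-0.004 -0.    -1.   ] F [-8.17 -0.44  6.12] w 0.005
mould [0. 0.] size [0. 0.] yaw -90.0 in bay [-0.5917 -0.0729]
panel bay-x moved by 0.1712
```

Request:
carry_out:
  steps:
    - [0,0,0,0.1,0.01,0,0]
    - [0,0,0,0.2,0.01,0,0]

```text
time: 20.25
position: [0.6258, 0.1152, 0.0327]
tool_rot: [-2.143, -2.29, 0.008]
ft_force: [-11.6, -1.0, 9.0]
grip_width: 0.006
grip_force: 6.0
```

```bash
python3 m.py
```

```text
t 20.25 pos [0.6258 0.1152 0.0327] yawY 3.8 z [-0.007 -0.    -1.   ] F [-11.62  -1.03   9.03] w 0.006
mould [0. 0.] size [0. 0.] yaw -90.0 in bay [-0.5917 -0.0729]
panel bay-x moved by 0.1715
```

```bash
python3 - <<'E'
from h import *
d=ctrl.get_image("scene");e=ctrl.get_image("top")
A=cv2.resize(d["pixels"][150:350,200:400,::-1],(400,400),interpolation=cv2.INTER_CUBIC);B=cv2.resize(e["pixels"][110:280,190:360,::-1],(400,400),interpolation=cv2.INTER_CUBIC)
cv2.imwrite("pics/s5.png",np.hstack([A,B]))
E
```

```text
(no output)
```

View pics/s5.png

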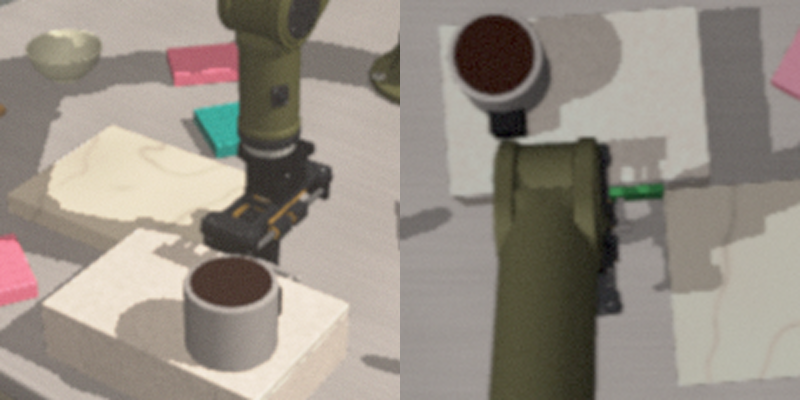

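The arm covers most of the panel (visible right end at (637,190)). The firm stop suggests the drawer is home, but it needs a clear view. I'll back off and check.

Request:
carry_out:
  steps:
    - [0,0,0,-0.3,-0.02,0,0]
    - [0,0,0,-1.5,-0.1,0,0]
    - [0,0,0,-3,-0.2,0,0]
    - [0,0,0,-5,-0.3,3,0]
    - [0,0,0,-7,-4,7,0]
    - [0,0,0,-7,-8,10,0]
    - [0,0,0,-7,-13,10,0]
    - [0,0,0,-7,-18,10,0]
    - [0,0,0,-7,-23,10,0]
    - [0,0,0,-7,-28,10,0]
    - [0,0,0,-7,-28,10,0]

```text
time: 21.5
position: [0.5582, -0.1738, 0.134]
tool_rot: [2.155, 2.278, -0.003]
ft_force: [-0.6, -0.5, -0.3]
grip_width: 0.004
grip_force: 0.0
```

```bash
python3 m.py; python3 - <<'E'
from h import *
d=ctrl.get_image("scene");e=ctrl.get_image("top")
A=cv2.resize(d["pixels"][150:350,200:400,::-1],(400,400),interpolation=cv2.INTER_CUBIC);B=cv2.resize(e["pixels"][150:250,190:340,::-1],(400,400),interpolation=cv2.INTER_CUBIC)
B=cv2.resize(e["pixels"][140:240,200:300,::-1],(400,400),interpolation=cv2.INTER_CUBIC)
cv2.imwrite("pics/s6.png",np.hstack([A,B]))
a=np.radians(3.94)
g,cg=blobs(e,(45,90,30),(85,255,255),(180,150,340,300))
for z in(.066,):
    W=np.vstack([ray(e,c[:,0],z) for c in cg])-[.5853,.1134];X=W@[np.cos(a),np.sin(a)];print("panel bay-x range",X.min(),X.max())
E
```

```text
t 21.5 pos [ 0.5582 -0.1738  0.134 ] yawY 3.18 z [ 0.003 -0.006 -1.   ] F [-0.6  -0.54 -0.26] w 0.004
mould [0. 0.] size [0. 0.] yaw -90.0 in bay [-0.5917 -0.0729]
panel bay-x moved by 0.1718
panel bay-x range 0.0837285582021141 0.09927738304613706
```

View pics/s6.png

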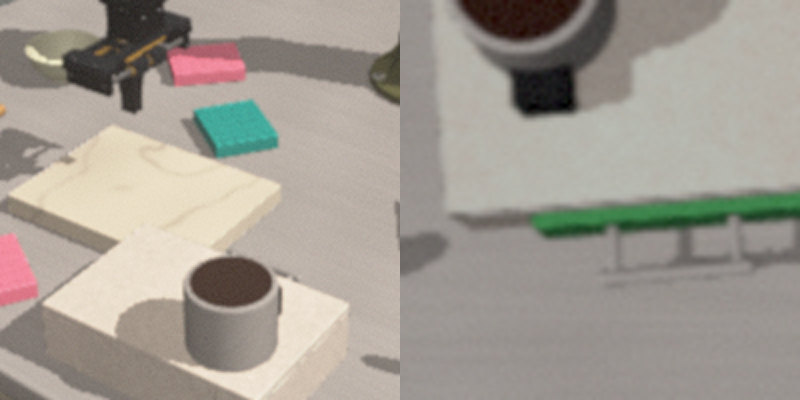

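```bash
python3 - <<'E'
from h import *
e=ctrl.get_image("top");p=e["pixels"].astype(int)
for u in(255,265,290,300):
    print(u,[tuple(x) for x in p[186:200,u]])
a=np.radians(3.94);f=lambda u,v,z:float((ray(e,[[u,v]],z)[0]-[.5853,.1134])@[np.cos(a),np.sin(a)])
gray=cv2.cvtColor(e["pixels"],cv2.COLOR_RGB2GRAY).astype(float)
r=[]
for u in range(214,229):   # roof edge left of the panel: largest drop
    c=np.diff(gray[184:202,u]);k=c.argmin();r.append(f(u,184+k+.5,.08))
print("roof edge",np.round(r,4),np.median(r))
r=[];s=[]
for u in range(245,305):
    x=p[178:205,u];g=(x[:,1]-x[:,0]);k=np.flatnonzero(g>25)
    if len(k): r.append(f(u,178+k[0]-.5,.066));s.append(f(u,178+k[-1]+.5,.066))
print("panel inner",np.median(r),"outer/bottom",np.median(s))
E
```

```text
255 [(np.int64(183), np.int64(183), np.int64(175)), (np.int64(182), np.int64(182), np.int64(174)), (np.int64(183), np.int64(183), np.int64(176)), (np.int64(175), np.int64(173), np.int64(168)), (np.int64(147), np.int64(149), np.int64(140)), (np.int64(102), np.int64(126), np.int64(100)), (np.int64(70), np.int64(130), np.int64(79)), (np.int64(63), np.int64(132), np.int64(76)), (np.int64(56), np.int64(124), np.int64(69)), (np.int64(39), np.int64(90), np.int64(50)), (np.int64(42), np.int64(75), np.int64(46)), (np.int64(66), np.int64(84), np.int64(66)), (np.int64(104), np.int64(111), np.int64(99)), (np.int64(133), np.int64(128), np.int64(126))]
265 [(np.int64(183), np.int64(183), np.int64(175)), (np.int64(183), np.int64(184), np.int64(176)), (np.int64(174), np.int64(175), np.int64(168)), (np.int64(141), np.int64(142), np.int64(136)), (np.int64(110), np.int64(124), np.int64(107)), (np.int64(78), np.int64(131), np.int64(86)), (np.int64(63), np.int64(134), np.int64(78)), (np.int64(59), np.int64(127), np.int64(73)), (np.int64(48), np.int64(105), np.int64(61)), (np.int64(37), np.int64(79), np.i
[... 988 characters left out ...]
.int64(63), np.int64(129), np.int64(76)), (np.int64(64), np.int64(130), np.int64(79)), (np.int64(52), np.int64(113), np.int64(64)), (np.int64(37), np.int64(83), np.int64(46)), (np.int64(39), np.int64(72), np.int64(44)), (np.int64(64), np.int64(80), np.int64(62)), (np.int64(102), np.int64(102), np.int64(95)), (np.int64(114), np.int64(109), np.int64(107)), (np.int64(113), np.int64(107), np.int64(103)), (np.int64(113), np.int64(108), np.int64(105)), (np.int64(110), np.int64(104), np.int64(102))]
roof edge [0.1032 0.103  0.1028 0.1026 0.0996 0.0994 0.0992 0.099  0.0987 0.0985
 0.0983 0.1035 0.1033 0.1031 0.1029] 0.10256291738536927
panel inner 0.10035511529263264 outer/bottom 0.08443724923385376
```

The panel's inner face is flush with the cabinet face. However, I saw no detent force on the way in, and the panel (185 mm wide, 66 mm high) would fit into the 196 x 68 mm opening. So the drawer may only be at the start of its detent. I'll push again in small steps, watching the force.

Request:
carry_out:
  steps:
    - [0,0,0,1,5,0,0]
    - [0,0,0,1,10,0,0]
    - [0,0,0,1,15,0,0]
    - [0,0,0,1,20,0,0]
    - [0,0,0,1,25,0,0]
    - [0,0,0,1,28.7,-2,0]
    - [0,0,0.6,1,28.7,-6,0]
    - [0,0,0.6,1,28.7,-9.2,0]
    - [0,0,0.6,2.5,28.8,-9.2,0]
    - [0,0,0.6,4.5,28.9,-9.2,0]
    - [0,0,0.6,5.5,28.9,-9.2,0]
    - [0,0,0.6,6.0,28.9,-9.2,0]

```text
time: 22.9
position: [0.6194, 0.1263, 0.0409]
tool_rot: [-2.132, -2.308, -0.001]
ft_force: [-0.2, -0.5, -0.6]
grip_width: 0.004
grip_force: 0.0
```

Request:
carry_out:
  steps:
    - [0,0,0,0.15,0.01,0,0]
    - [0,0,0,0.3,0.02,0,0]
    - [0,0,0,0.45,0.03,0,0]
    - [0,0,0,0.6,0.04,0,0]
    - [0,0,0,0.6,0.04,0,0]

```text
time: 23.4
position: [0.6246, 0.1249, 0.0409]
tool_rot: [-2.134, -2.304, 0.001]
ft_force: [-1.2, 0.1, 0.7]
grip_width: 0.006
grip_force: 0.6
```

```bash
python3 m.py
```

```text
t 23.4 pos [0.6246 0.1249 0.0409] yawY 4.39 z [-0.001  0.    -1.   ] F [-1.2   0.07  0.74] w 0.006
mould [0. 0.] size [0. 0.] yaw -90.0 in bay [-0.5917 -0.0729]
panel bay-x moved by 0.1711
```

Request:
carry_out:
  steps:
    - [0,0,0,-0.5,-0.3,0,0]
    - [0,0,0,-0.5,-1.0,-0.9,0]
    - [0,0,0,-0.5,-1.0,-0.9,0]
    - [0,0,0,-0.3,-1.0,-0.9,0]
    - [0,0,0,-0.15,-1.0,-0.9,0]
    - [0,0,0,0,-1.0,-0.9,0]
    - [0,0,0,0.1,-1.0,-0.9,0]
    - [0,0,0,0.2,-1.0,-0.9,0]
    - [0,0,0,0.3,-1.0,-0.9,0]

```text
time: 24.35
position: [0.6257, 0.115, 0.0318]
tool_rot: [-2.132, -2.302, 0.006]
ft_force: [-9.5, 0.2, 6.7]
grip_width: 0.007
grip_force: 4.6
```

Request:
carry_out:
  steps:
    - [0,0,0,0.1,0,0,0]
    - [0,0,0,0.2,0,0,0]

```text
time: 24.55
position: [0.626, 0.115, 0.0317]
tool_rot: [-2.129, -2.3, 0.01]
ft_force: [-13.7, -0.3, 11.1]
grip_width: 0.002
grip_force: 7.0
```

```bash
python3 m.py
```

```text
t 24.55 pos [0.626  0.115  0.0317] yawY 4.42 z [-0.009  0.    -1.   ] F [-13.72  -0.3   11.14] w 0.002
mould [0. 0.] size [0. 0.] yaw -90.0 in bay [-0.5917 -0.0729]
panel bay-x moved by 0.1718
```

```bash
python3 - <<'E'
from h import *
s=ctrl.get_state();F=s["ft_force"];M=s["torque"];print(F.round(2),M.round(3),s["joint_torque"].round(2))
E
```

```text
[-11.92  -0.83   8.49] [-0.176  2.675 -0.047] [ 1.150e+00 -4.580e+01  8.150e+00 -2.983e+01 -6.000e-02 -4.190e+00
  2.000e-02]
```

Request:
carry_out:
  steps:
    - [0,0,0,-0.6,0,0,0]
    - [0,0,0,-2.5,-0.1,0,0.1]
    - [0,0,0,-2.5,-0.1,4,0.3]
    - [0,0,0,-2.5,-0.1,7,0.3]
    - [0,0,0,-1,0,7,0.3]
    - [0,0,0,0.75,0.1,7,0.3]
    - [0,0,0,0.75,0.1,7,0.3]
    - [0,0,0,0.75,0.1,7,0.3]

```text
time: 25.4
position: [0.6375, 0.1156, 0.1016]
tool_rot: [2.135, 2.304, -0.001]
ft_force: [-0.1, 0.6, 0.8]
grip_width: 0.299
grip_force: 0.0
```

```bash
python3 st.py
```

```text
t 25.4 pos [0.6375 0.1156 0.1016] yawY 4.38 z [ 0.    -0.001 -1.   ] F [-0.12  0.62  0.81] w 0.299
```

Request:
carry_out:
  steps:
    - [0,0,0,0,0,-2,0.3]
    - [0,0,0,0,0,-3.5,0.3]
    - [0,0,0,0,0,-4.5,0.3]
    - [0,0,0,0,0,-5.5,0.3]
    - [0,0,0,0,0,-6.5,0.3]
    - [0,0,0,0,0,-7.1,0.3]
    - [0,0,0,0,0,-7.1,0.3]

```text
time: 26.1
position: [0.637, 0.1157, 0.0299]
tool_rot: [-2.134, -2.304, 0.002]
ft_force: [-0.2, -0.5, -0.4]
grip_width: 0.303
grip_force: 0.0
```

Request:
carry_out:
  steps:
    - [0,0,0,0,0,0,0.1]
    - [0,0,0,0,0,0,0.05]
    - [0,0,0,0,0,0,0]
    - [0,0,0,0,0,0,0]
    - [0,0,0,0,0,0,0]
  squeeze: 12

```text
time: 26.6
position: [0.6382, 0.1159, 0.0316]
tool_rot: [2.134, 2.304, 0.002]
ft_force: [-0.1, 0.1, 2.0]
grip_width: 0.123
grip_force: 12.0
```

```bash
python3 m.py
```

```text
t 26.6 pos [0.6382 0.1159 0.0316] yawY 4.39 z [ 0.002  0.    -1.   ] F [-0.07  0.13  2.  ] w 0.123
mould [0. 0.] size [0. 0.] yaw -90.0 in bay [-0.5917 -0.0729]
panel bay-x moved by 0.1691
```

The bar is gripped (opening about 10.7 mm, matching its 10 mm thickness). I'll push it in small steps and read the force.

Request:
carry_out:
  steps:
    - [0,0,0,0.1,0.01,0,0]
    - [0,0,0,0.2,0.02,0,0]
    - [0,0,0,0.2,0.02,0,0]

```text
time: 26.95
position: [0.6395, 0.116, 0.0315]
tool_rot: [-2.134, -2.305, 0.0]
ft_force: [-2.0, -0.9, 7.0]
grip_width: 0.114
grip_force: 12.0
```

Request:
carry_out:
  steps:
    - [0,0,0,0.1,0.01,0,0]
    - [0,0,0,0.2,0.02,0,0]
    - [0,0,0,0.2,0.02,0,0]

```text
time: 27.25
position: [0.6399, 0.1161, 0.0315]
tool_rot: [-2.133, -2.303, 0.004]
ft_force: [-6.9, -0.8, 9.3]
grip_width: 0.121
grip_force: 12.0
```

```bash
python3 m.py
```

```text
t 27.25 pos [0.6399 0.1161 0.0315] yawY 4.39 z [-0.004  0.    -1.   ] F [-6.87 -0.84  9.29] w 0.121
mould [0. 0.] size [0. 0.] yaw -90.0 in bay [-0.5917 -0.0729]
panel bay-x moved by 0.1718
```

The drawer stops at the same place. Now I'll pull out slightly: if it is seated, the detent should pull back, and then appear further out.

Request:
carry_out:
  steps:
    - [0,0,0,-0.2,-0.01,0,0]
    - [0,0,0,-0.4,-0.03,0,0]
    - [0,0,0,-0.5,-0.03,0,0]
    - [0,0,0,-0.5,-0.03,0,0]

```text
time: 27.7
position: [0.6371, 0.1158, 0.0315]
tool_rot: [2.134, 2.304, 0.001]
ft_force: [0.3, -0.4, 6.4]
grip_width: 0.119
grip_force: 12.0
```

Request:
carry_out:
  steps:
    - [0,0,0,-0.1,-0.01,0,0]
    - [0,0,0,-0.2,-0.01,0,0]
    - [0,0,0,-0.2,-0.01,0,0]

```text
time: 28.0
position: [0.6351, 0.1157, 0.0315]
tool_rot: [2.134, 2.304, 0.001]
ft_force: [-0.2, -0.1, 5.1]
grip_width: 0.122
grip_force: 12.0
```

Request:
carry_out:
  steps:
    - [0,0,0,-0.1,-0.01,0,0]
    - [0,0,0,-0.2,-0.01,0,0]
    - [0,0,0,-0.2,-0.01,0,0]

```text
time: 28.3
position: [0.6332, 0.1155, 0.0315]
tool_rot: [2.134, 2.304, 0.001]
ft_force: [0.1, -0.8, 5.0]
grip_width: 0.125
grip_force: 12.0
```

Request:
carry_out:
  steps:
    - [0,0,0,-0.1,-0.01,0,0]
    - [0,0,0,-0.2,-0.01,0,0]
    - [0,0,0,-0.2,-0.01,0,0]

```text
time: 28.6
position: [0.6312, 0.1154, 0.0315]
tool_rot: [2.134, 2.304, 0.001]
ft_force: [-0.1, -0.1, 5.6]
grip_width: 0.119
grip_force: 12.0
```

```bash
python3 m.py; python3 - <<'E'
from h import *
d=ctrl.get_image("scene");e=ctrl.get_image("top")
A=cv2.resize(d["pixels"][190:310,240:360,::-1],(400,400),interpolation=cv2.INTER_CUBIC);B=cv2.resize(e["pixels"][130:250,210:330,::-1],(400,400),interpolation=cv2.INTER_CUBIC)
cv2.imwrite("pics/s7.png",np.hstack([A,B]))
E
```

```text
t 28.6 pos [0.6312 0.1154 0.0315] yawY 4.38 z [ 0.001 -0.    -1.   ] F [-0.08 -0.14  5.57] w 0.119
mould [0. 0.] size [0. 0.] yaw -90.0 in bay [-0.5917 -0.0729]
panel bay-x moved by 0.1636
```

View pics/s7.png

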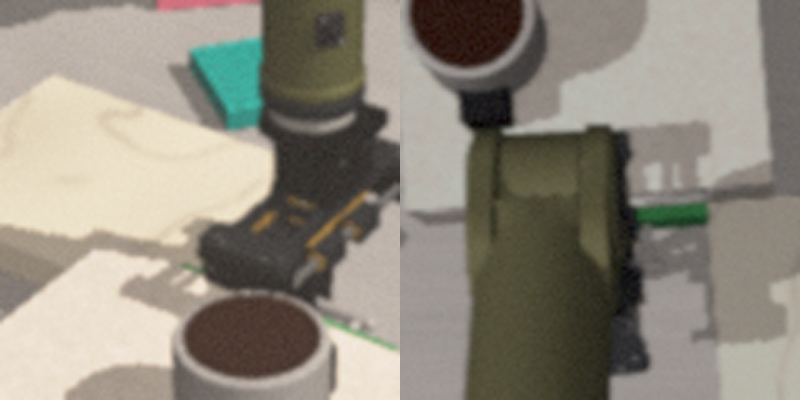

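The panel did move out (8 mm) without any detent force, so the drawer was not seated before. With the bar gripped it can't run away, so I'll push harder, with a firmer grip.

Request:
carry_out:
  steps:
    - [0,0,0,0,0,0.1,0]
    - [0,0,0,0,0,0.2,0]
    - [0,0,0,0.2,0.01,0.2,0]
    - [0,0,0,0.4,0.03,0.2,0]
    - [0,0,0,0.6,0.04,0.2,0]
    - [0,0,0,0.8,0.06,0.2,0]
    - [0,0,0,0.9,0.06,0.2,0]
    - [0,0,0,1.0,0.07,0.2,0]
    - [0,0,0,1.1,0.08,0.2,0]
    - [0,0,0,1.2,0.08,0.2,0]
  squeeze: 40

```text
time: 29.75
position: [0.6399, 0.116, 0.0317]
tool_rot: [-2.132, -2.302, 0.007]
ft_force: [-8.3, -2.5, -5.9]
grip_width: 0.112
grip_force: 40.0
```

Request:
carry_out:
  steps:
    - [0,0,0,0.1,0.01,0,0]
    - [0,0,0,0.2,0.02,0,0]
    - [0,0,0,0.2,0.02,0,0]

```text
time: 30.05
position: [0.6403, 0.1161, 0.0317]
tool_rot: [-2.13, -2.3, 0.011]
ft_force: [-10.7, -2.3, -3.6]
grip_width: 0.112
grip_force: 40.0
```

```bash
python3 m.py
```

```text
t 30.05 pos [0.6403 0.1161 0.0317] yawY 4.39 z [-0.01  -0.001 -1.   ] F [-10.71  -2.3   -3.64] w 0.112
mould [0. 0.] size [0. 0.] yaw -90.0 in bay [-0.5917 -0.0729]
panel bay-x moved by 0.1714
```

Request:
carry_out:
  steps:
    - [0,0,0,0.1,0.01,0,0]
    - [0,0,0,0.2,0.02,0,0]
    - [0,0,0,0.3,0.02,0,0]
    - [0,0,0,0.3,0.02,0,0]

```text
time: 30.5
position: [0.6445, 0.1163, 0.0317]
tool_rot: [-2.132, -2.302, 0.008]
ft_force: [-5.8, -2.7, -5.9]
grip_width: 0.114
grip_force: 40.0
```

Request:
carry_out:
  steps:
    - [0,0,0,0.1,0.01,0,0]
    - [0,0,0,0.2,0.02,0,0]
    - [0,0,0,0.3,0.02,0,0]
    - [0,0,0,0.3,0.02,0,0]

```text
time: 30.9
position: [0.6503, 0.1167, 0.0318]
tool_rot: [2.135, 2.305, -0.001]
ft_force: [0.4, -2.5, -14.7]
grip_width: 0.11
grip_force: 40.0
```

```bash
python3 - <<'E'
from st import *
st();s=ctrl.get_state();print(s["torque"].round(2),s["joint_torque"].round(1),s["joint_positions"].round(3))
E
```

```text
t 30.9 pos [0.6503 0.1167 0.0318] yawY 4.38 z [-0.    -0.001 -1.   ] F [  0.43  -2.48 -14.66] w 0.11
[-0.48  0.05 -0.05] [ -1.1 -60.3   8.8 -33.1  -0.5   0.1   0.1] [-0.596  0.528  0.494  1.635 -0.278  1.05   0.058]
```

The detent yielded, at roughly 13 N, and the bar moved in about 10 mm under control. A little further to the stop now.

Request:
carry_out:
  steps:
    - [0,0,0,0.1,0.01,0,0]
    - [0,0,0,0.2,0.01,0,0]
    - [0,0,0,0.3,0.02,0,0]
    - [0,0,0,0.3,0.02,0,0]

```text
time: 31.3
position: [0.6522, 0.1169, 0.0319]
tool_rot: [-2.134, -2.304, 0.004]
ft_force: [-3.0, -2.7, -15.8]
grip_width: 0.109
grip_force: 40.0
```

Request:
carry_out:
  steps:
    - [0,0,0,0.1,0.01,0,0]
    - [0,0,0,0.2,0.01,0,0]
    - [0,0,0,0.2,0.01,0,0]

```text
time: 31.6
position: [0.6521, 0.1169, 0.0318]
tool_rot: [-2.131, -2.301, 0.009]
ft_force: [-9.8, -3.9, -12.1]
grip_width: 0.11
grip_force: 40.0
```

```bash
python3 m.py
```

```text
t 31.6 pos [0.6521 0.1169 0.0318] yawY 4.4 z [-0.008 -0.001 -1.   ] F [ -9.75  -3.85 -12.08] w 0.11
mould [0. 0.] size [0. 0.] yaw -90.0 in bay [-0.5917 -0.0729]Traceback (most recent call last):
  File "m.py", line 10, in <module>
    W=np.vstack([ray(d,c[:,0],.066) for c in cg])-[.5853,.1134]
      ~~~~~~~~~^^^^^^^^^^^^^^^^^^^^^^^^^^^^^^^^^^
    return _nx.concatenate(arrs, 0, dtype=dtype, casting=casting)
           ~~~~~~~~~~~~~~~^^^^^^^^^^^^^^^^^^^^^^^^^^^^^^^^^^^^^^^
ValueError: need at least one array to concatenate
```

Hard stop 12.4 mm past the detent's start, so it is seated. I'll unload, open and lift straight up.

Request:
carry_out:
  steps:
    - [0,0,0,-0.2,-0.01,0,0]
    - [0,0,0,-0.2,-0.01,0,0.15]
    - [0,0,0,-0.2,-0.01,0,0.25]
    - [0,0,0,-0.2,-0.01,0,0.3]
    - [0,0,0,-0.2,-0.01,0,0.3]
    - [0,0,0,-0.2,-0.01,1.5,0.3]
    - [0,0,0,-0.2,-0.01,4,0.3]
    - [0,0,0,-0.2,-0.01,8,0.3]
    - [0,0,0,-5,-4,12,0.3]
    - [0,0,0,-8,-8,14,0.3]
    - [0,0,0,-8,-13,14,0.3]
    - [0,0,0,-8,-18,14,0.3]

```text
time: 32.85
position: [0.5783, -0.0424, 0.1765]
tool_rot: [2.129, 2.304, 0.012]
ft_force: [1.1, -0.7, -0.8]
grip_width: 0.302
grip_force: 0.0
```

Request:
carry_out:
  steps:
    - [0,0,0,0,-5,0,0.3]
    - [0,0,0,0,-10,0,0.3]
    - [0,0,0,0,-10,0,0.3]

```text
time: 33.15
position: [0.5767, -0.1526, 0.1755]
tool_rot: [2.144, 2.285, -0.0]
ft_force: [-0.3, -0.6, -0.4]
grip_width: 0.3
grip_force: 0.0
```

```bash
python3 m.py; python3 - <<'E'
from h import *
d=ctrl.get_image("scene");e=ctrl.get_image("top")
A=cv2.resize(d["pixels"][150:350,200:400,::-1],(400,400),interpolation=cv2.INTER_CUBIC);B=cv2.resize(e["pixels"][130:250,200:320,::-1],(400,400),interpolation=cv2.INTER_CUBIC)
cv2.imwrite("pics/s8.png",np.hstack([A,B]))
E
```

```text
t 33.15 pos [ 0.5767 -0.1526  0.1755] yawY 3.64 z [ 0.006 -0.006 -1.   ] F [-0.29 -0.58 -0.43] w 0.3
mould [0. 0.] size [0. 0.] yaw -90.0 in bay [-0.5917 -0.0729]Traceback (most recent call last):
  File "m.py", line 10, in <module>
    W=np.vstack([ray(d,c[:,0],.066) for c in cg])-[.5853,.1134]
      ~~~~~~~~~^^^^^^^^^^^^^^^^^^^^^^^^^^^^^^^^^^
    return _nx.concatenate(arrs, 0, dtype=dtype, casting=casting)
           ~~~~~~~~~~~~~~~^^^^^^^^^^^^^^^^^^^^^^^^^^^^^^^^^^^^^^^
ValueError: need at least one array to concatenate
```

View pics/s8.png

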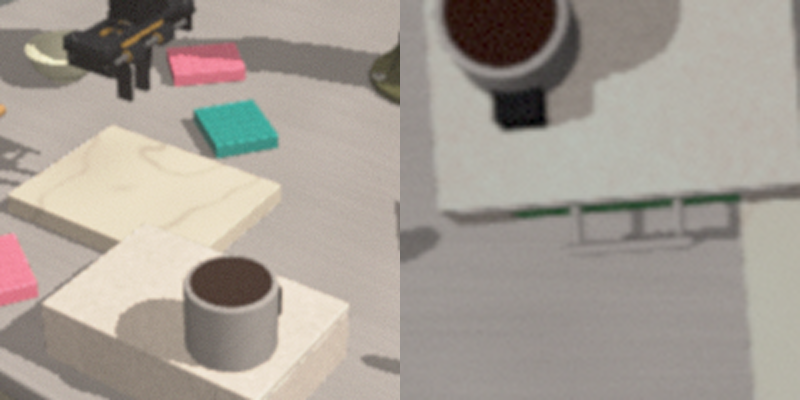

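The green panel is now recessed in the cabinet's opening: only a thin green edge shows at (520-740, 205), and the gripper is clear of everything. I'm handing the job in.

```bash
python3 -c "
from bench import ctrl
print(ctrl.close_job())"
```

```text
the job is handed in; nothing more can be done
None
```

I slid the mould flat into the drawer, centred to within about 1 mm when last seen, pushed the drawer past its detent to the stop, and handed in the job at about 33 s; no verdict came back, and the seating is judged from the hard stop and the recessed panel, with the mould out of view.

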